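Find the rocking tea-tin lid and press it home

ROBOT

A 6-joint arm with a two-finger parallel gripper is mounted at the origin on the work surface. World frame = base frame: x ahead of the robot, y to its left, z up, the work surface at z = 0. Lengths are in m, angles in rad, forces in N, time in s.
With the tool pointing down it reaches from about 0.25 to 0.725 m from the base axis. Payload 4 kg.
Tool frame: the origin (TCP) lies midway between the tips of the shut fingers; the grasp point (between the pads) lies bot.pinch_z behind it (bot.pinch_z is the distance from the TCP to the grasp point, in m); z points along the fingers, y is the direction in which the jaws open and shut (so a half turn about z gives the same grasp; the last joint's range is limited). The gripper opens to 85 mm and grips with 20 to 120 N. Pads are 22 mm wide; open, the fingers measure 114 mm over their backs; the gripper's body (76 mm by 85 mm) begins 54 mm behind the grasp point. The pads swing forward as they close: fully open they stand 13 mm farther back than shut.
Start: joints at [-1.105, 0.241, 0.005, 1.335, 0, 1.571], TCP at [0.225, -0.447, 0.231] pointing down, gripper open.
Joint ranges: [-2.72, 2.72], [-1.05, 1.87], [-1.09, 1.28], [-1.99, 2.15], [-1.42, 1.44], [-3.14, 3.14]. Speed limits (rad/s): [2.79, 2.79, 3.14, 3.14, 3.14, 3.14].

INTERFACE

Orientations are given as a unit quaternion [x, y, z, w].
In Python, from workcell import bot gives the robot as it stands. The module is installed in compiled form; this text tells all that it offers.
- The arm moves only by the tool move_arm, never from a script. Its argument "series" is a list that holds one entry, the list of rows, each a list of 7 numbers: the shift along the world's x, y, z in cm, then the turn, a rotation vector about the world's x, y, z in degrees, then the opening, from 0 (shut) to 1 (fully open). A call has exactly 5 rows; each row shifts and turns the pose as measured when the row begins; what a row does not reach is not made up. A row lasts 1/10 s, in which the tool goes at most 50 mm and 8.59 degrees, less where a joint would pass 70% of its speed; a pose out of reach is approached as far as the arm can. A call with a gripper value outside its range is refused whole. The fingers move at their own pace and stop on an object; the grip force is fixed at half the most. Time passes only in rows, so rows that do not move let the fingers close, or fill a call up. It gives the time, the measured TCP pose, the force and the opening at its end, in the units of the state.
- bot.get_obs(): the state, without advancing time (a new reading comes with each control period).
- bot.camera(name): name is "scene" or "top"; returns (picture, depth): 400x640x3 uint8, red, green, blue; 400x640 float32, m along the optical axis (not along the pixel's ray), 0 where there is no reading.
- bot.camera_info(name): a dict with "vfov" (degrees; the focal length in pixels is half the picture's height over the tangent of half this angle, whatever the lens; pixels are square), "cx", "cy" (the principal point, pixels), "k1" (the pictures are not rectified: a ray, as slopes to the right and down, at radius r is drawn at 1 + k1 r^2 times it, then the intrinsics apply), "cam_to_world" (4x4, takes a point from camera to world coordinates). Camera axes: x right, y down, z forward; pixel columns grow to the right and rows downward; lengths in m; the calibration is good to about 2 mm. A picture is of the moment at which its call begins. camera_info takes no time and is no camera call.
- bot.job_done(): hands the job in, once; it reports no verdict.
Trained networks look in the newest picture that a camera, given by its name, has taken for a name from the list of things; names that differ only in an ending like _2 or _b are one class to them, and where a whole thing is asked for, a point or a joint stands for the part that bears it (a point fixed in the world has none). Each returns a list of dicts, best first, with "confidence" (0 to 1); they miss things now and then, are a little off and sometimes report something else, mostly with a low value. They report only what shows in the picture. A call takes as long as a camera call. They do not tell look-alikes from the thing itself.
- bot.find_in(camera, target): "at" ([x, y, z] in m, in world coordinates, good to about 4 mm: the middle of the surface that is visible of it).
The state is a dict: "clock": time; "joint_pos": joint angles; "joint_vel": joint speeds; "tau": joint torques, N m; "eef_pos": TCP position; "tool_rot": TCP orientation; "ft_force": force on the tool from outside, world axes, zero at the start; "ft_torque": the same for the moment, N m; "grip_width": finger opening in m.
Only numpy, scipy, OpenCV 4.12 (cv2) and the standard library are available. Lean on these libraries where they do the work, as an engineer would, in place of code of your own. Each camera call takes 0.05 s, during which the arm holds its last target.

TASK

One of the four tea tins on the cork mats has a lid that is not pushed on: with the fingertips press gently near the rim of the lids until you find the one that rocks under the press, then press that one firmly in the middle until it is fully home, and take the hand away. Do not force the lids that are already firm. Only press: lift no tin, keep every tin standing on its mat, and leave the other things on the shelf where they are.

Things in the scene. Friction and masses are not known exactly. Their poses are not given: they have to be found in the camera images.
- mat1: round cork mat, 104 mm across and 6 mm thick, fixed on the shelf, origin at the centre of its underside; carries at its centre one loose upright aluminium tea tin (81 mm across, 0.25 to 0.5 kg) with a flat round press-on lid 86 mm across, skirt 16 mm. mat2 to mat4 carry the same; lid tops lie 103 to 110 mm above the shelf as the tins differ in height
- mat2: round cork mat, 104 mm across and 6 mm thick, fixed on the shelf, origin at the centre of its underside; carries a tea tin, see mat1. Three of the four lids are home: such a lid gives springily and evenly, 1 mm per 3 N, wherever it is pressed; more than 15 N (5 mm) is forcing it
- mat3: round cork mat, 104 mm across and 6 mm thick, fixed on the shelf, origin at the centre of its underside; carries a tea tin, see mat1. One of the four lids, on any mat and looking like the others, is not home: see rock_x and loose_seat
- mat4: round cork mat, 104 mm across and 6 mm thick, fixed on the shelf, origin at the centre of its underside; carries a tea tin, see mat1
- rock_x (a joint): tilt (rad) of the one lid that is not home, whichever tin it is on, about a level axis of its tin; 0 = level. Pressed 20 to 35 mm off centre with 3 to 5 N it rocks 0.1 to 0.14 rad (rim dips 4 to 5 mm, other side rises) and springs back when let go; pressing near the rim never seats it
- rock_y (a joint): the same lid's tilt about the level axis at right angles; a press may show in either joint or both, with either sign
- loose_seat (a joint): how far (m) the middle of that same lid has sunk: 0 = not home, 0.005 = fully home. It takes about 17 to 22 N straight down within 6 mm of the middle of its top, then stays down; once home it no longer rocks
- firm_a (a joint): how far (m) one of the three lids that are home is pressed down against its spring: 0 = untouched, 0.001 per 3 N; which mat it is on is not told
- firm_b (a joint): how far (m) one of the three lids that are home is pressed down against its spring: 0 = untouched, 0.001 per 3 N; which mat it is on is not told
- firm_c (a joint): how far (m) one of the three lids that are home is pressed down against its spring: 0 = untouched, 0.001 per 3 N; which mat it is on is not told
- bottle1: clear plastic twist-cap bottle, empty, 62 mm across, 165 mm tall; not part of the job, loose; origin at its underside
- bottle2: a second bottle like bottle1; not part of the job, loose; origin at its underside
- gourd: white ceramic mate gourd, 72 mm across, 78 mm tall, standing among the tins; not part of the job, loose; origin at its underside
- bombilla: thin steel drinking straw 175 mm long lying on the shelf; origin about half-way along; not part of the job, loose
- sugar: small glass sugar jar with closed steel lid, 68 mm across, 85 mm tall; not part of the job, loose; origin at its underside
- spoon: steel spoon 150 mm long, lying on the shelf; not part of the job, loose
- teabox: cardboard box 70 x 110 x 60 mm; not part of the job, loose; origin at its underside
There are look-alikes about, which are no part of the job. Leave any red look-alike of the part that bears rock_x alone.

How it is judged:
By the outcome, as a careful person would: the job done as asked, in the order asked, and still so for the second after the job is handed in, with the robot touching nothing.
It also fails if it takes over 58 s, if anything falls off the work surface, if the arm or the gripper's body presses on something with over 40 N, if the wrist force passes 120 N, or if a joint passes its speed limit or range.

## Working session

There is one attempt and no reset: what is moved stays moved. The work goes in short steps, Python scripts to look and compute and a tool call to move; the robot and the scene stay as the last step left them, time stands still between calls to the robot, and variables do not carry over. Pictures are saved under pics/ and viewed, and the job is handed in when it is done.

Besides the shell and the picture viewer there is one more tool, called after "Emit:" as name([rows], argument=value, ...), one row to a line, values as JSON. move_arm: Moves the arm, as the interface text tells. Its arguments: {"type":"object","properties":{"series":{"type":"array","items":{"type":"array","items":{"type":"array","items":{"type":"number"}}}}},"required":["series"]}

```bash
mkdir -p pics; cat > h.py <<'E'
import numpy as np,cv2
from workcell import bot
def unproj(info,u,v,d):
    f=200/np.tan(np.radians(info['vfov'])/2)
    K=np.array([[f,0,info['cx']],[0,f,info['cy']],[0,0,1]])
    p=cv2.undistortPoints(np.array([[[u,v]]],float),K,np.array([info['k1'],0,0,0.]))[0,0] if False else None
    x=(u-info['cx'])/f;y=(v-info['cy'])/f
    rd=np.hypot(x,y);r=rd
    for _ in range(30): r=rd/(1+info['k1']*r*r)
    s=r/np.where(rd==0,1,rd)
    P=np.stack([x*s*d,y*s*d,d,np.ones_like(d)],-1)
    return (P@np.array(info['cam_to_world']).T)[...,:3]
def cloud(name,save=None):
    im,d=bot.camera(name)
    if save: cv2.imwrite(save,im[...,::-1])
    v,u=np.mgrid[0:400,0:640].astype(float)
    W=unproj(bot.camera_info(name),u,v,d.astype(float)); W[d==0]=np.nan
    return im,d,W
E
python3 - <<'E'
from h import *
o=bot.get_obs();print(o)
for n in('top','scene'):
    im,d,W=cloud(n,f'pics/{n}0.png');np.save(n+'.npy',W);i=bot.camera_info(n);print(n,i)
    for t in ('mat1','rock_x'):
        for r in bot.find_in(n,t): print(t,np.round(r['at'],3),round(r['confidence'],2))
print(bot.get_obs()['clock'],bot.pinch_z)
E
```

```text
{'clock': 0.0, 'joint_pos': array([-1.10497994e+00,  2.41404865e-01,  3.70769399e-03,  1.33519504e+00,
        5.43923015e-06,  1.57081619e+00]), 'joint_vel': array([ 0.00097466, -0.00154606,  0.00235944,  0.00088916, -0.00130622,
        0.00062722]), 'tau': array([-3.33963044e-04, -3.72319651e+01,  2.52405918e+01,  1.69858657e-02,
        8.33772816e-06,  7.90713415e-06]), 'eef_pos': array([ 0.22429089, -0.44615643,  0.2304107 ]), 'tool_rot': array([ 9.73001034e-01,  2.30798372e-01, -2.39237991e-04, -1.02027412e-03]), 'ft_force': array([-0.80491394,  0.42604799,  0.00922199]), 'ft_torque': array([ 0.01465162,  0.01236277, -0.0136515 ]), 'grip_width': 0.08525996861855838}
top {'vfov': 52.86093080379451, 'cx': 318.0331688917838, 'cy': 198.85881910623183, 'k1': 0.012818268009645837, 'cam_to_world': array([[-0.02072436, -0.98334656,  0.1805548 ,  0.37023115],
       [-0.99977679,  0.01964167, -0.00778247,  0.01242468],
       [ 0.00410647, -0.18067579, -0.98353414,  1.10634288],
       [ 0.        ,  0.        ,  0.        ,  1.        ]])}
mat1 [ 0.496 -0.268  0.006] 0.81
mat1 [ 0.55  -0.097  0.006] 0.76
mat1 [0.48  0.078 0.004] 0.72
mat1 [0.459 0.273 0.009] 0.5
rock_x [ 0.697 -0.015  0.101] 0.92
rock_x [ 0.585 -0.125  0.106] 0.91
scene {'vfov': 47.39786744272001, 'cx': 321.2863625472923, 'cy': 200.46762610578216, 'k1': -0.021456143303612767, 'cam_to_world': array([[-0.79595276,  0.38428551, -0.46774336,  1.23347087],
       [ 0.60530375,  0.51564481, -0.60639739,  0.90190891],
       [ 0.00815971, -0.76579049, -0.64303837,  1.05200914],
       [ 0.        ,  0.        ,  0.        ,  1.        ]])}
mat1 [0.501 0.327 0.007] 0.76
mat1 [0.542 0.126 0.007] 0.56
mat1 [ 0.365 -0.128  0.007] 0.54
mat1 [ 0.573 -0.082  0.005] 0.53
rock_x [ 0.589 -0.112  0.107] 0.66
rock_x [ 0.703 -0.005  0.101] 0.58
rock_x [0.521 0.112 0.112] 0.39
0.3 0.0187
```

View pics/top0.png

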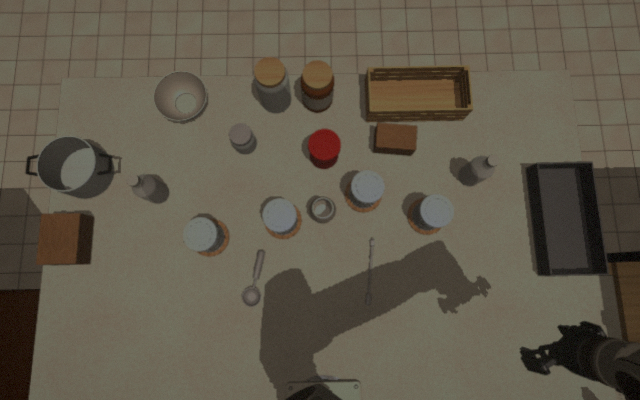

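View pics/scene0.png

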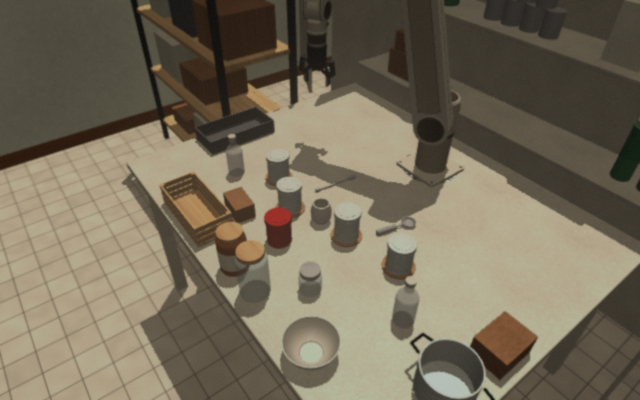

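The top view shows the four silver lids at about (201,235), (281,217), (367,188) and (435,212). The red look-alike is at (324,147), and the gourd at (321,208) sits between two of the tins.

```bash
python3 - <<'E'
import numpy as np,cv2
Wt=np.load('top.npy');Ws=np.load('scene.npy')
def circ(W):
    P=W.reshape(-1,3);P=P[np.isfinite(P).all(1)]
    return P
Pt,Ps=circ(Wt),circ(Ws)
for (u,v) in [(201,235),(281,217),(367,188),(435,212),(321,208),(324,147)]:
    c=np.nanmedian(Wt[v-3:v+4,u-3:u+4].reshape(-1,3),0)
    print((u,v),np.round(c,3),end=' ')
    for P in (Pt,Ps):
        q=P[(np.hypot(*(P[:,:2]-c[:2]).T)<.06)&(abs(P[:,2]-c[2])<.006)]
        if len(q)<10: print('none',end='');continue
        (x,y),r=cv2.minEnclosingCircle(q[:,:2].astype(np.float32))
        mid=(np.percentile(q[:,:2],1,0)+np.percentile(q[:,:2],99,0))/2
        A=np.c_[q[:,:2]-mid,np.ones(len(q))];s=np.linalg.lstsq(A,q[:,2],rcond=None)[0]
        print('| circ %.3f %.3f r%.3f mid'%(x,y,r),np.round(mid,3),'z,slope',np.round(s[[2,0,1]],4),len(q),end=' ')
    print()
E
```

```text
(201, 235) [0.469 0.297 0.104] | circ 0.473 0.303 r0.043 mid [0.473 0.302] z,slope [ 0.1032  0.003  -0.0006] 930 | circ 0.470 0.303 r0.046 mid [0.471 0.304] z,slope [ 0.1042 -0.0118 -0.0065] 506 
(281, 217) [0.509 0.098 0.111] | circ 0.516 0.102 r0.043 mid [0.516 0.101] z,slope [ 0.1103  0.0015 -0.0016] 907 | circ 0.515 0.104 r0.045 mid [0.514 0.103] z,slope [ 0.1108 -0.0137 -0.0138] 422 
(367, 188) [ 0.579 -0.12   0.109] | circ 0.585 -0.122 r0.043 mid [ 0.585 -0.122] z,slope [ 0.1085  0.0018 -0.0045] 875 | circ 0.583 -0.119 r0.044 mid [ 0.584 -0.119] z,slope [ 0.1093 -0.005  -0.0147] 335 
(435, 212) [ 0.514 -0.288  0.107] | circ 0.520 -0.294 r0.043 mid [ 0.52  -0.293] z,slope [ 0.1062  0.0044 -0.0027] 895 | circ 0.518 -0.291 r0.046 mid [ 0.518 -0.292] z,slope [ 0.1073  0.0031 -0.    ] 262 
(321, 208) [ 0.546 -0.004  0.006] | circ 0.547 -0.004 r0.060 mid [ 0.546 -0.004] z,slope [ 0.0036  0.0006 -0.0065] 577 | circ 0.546 -0.004 r0.060 mid [ 0.547 -0.002] z,slope [ 0.0026 -0.0031  0.0047] 273 
(324, 147) [ 0.691 -0.014  0.103] | circ 0.701 -0.016 r0.044 mid [ 0.7   -0.015] z,slope [ 0.1027  0.0015 -0.0042] 818 | circ 0.698 -0.014 r0.045 mid [ 0.699 -0.012] z,slope [ 0.1033 -0.0022 -0.0165] 430
```

Emit:
move_arm([
  [[4.2, 2.6, 0, 0, 0, 0, 0], [4.2, 2.6, 0, 0, 0, 0, 0], [4.2, 2.6, 0, 0, 0, 0, 0], [4.2, 2.6, 0, 0, 0, 0, 0], [4.2, 2.6, 0, 0, 0, 0, 0]],
])

```text
clock: 0.8
eef_pos: [0.434, -0.3171, 0.2309]
tool_rot: [0.975, 0.222, -0.001, 0.001]
ft_force: [1.0, -0.7, -0.1]
grip_width: 0.0123
```

Tracks well. Target is (0.496,-0.279), with z just above the lid (0.1065).

Emit:
move_arm([
  [[3.1, 1.9, -2.0, 0, 0, 0, 0], [3.1, 1.9, -2.0, 0, 0, 0, 0], [0, 0, -4.5, 0, 0, 0, 0], [0, 0, -2.5, 0, 0, 0, 0], [0, 0, 0, 0, 0, 0, 0]],
])

```text
clock: 1.3
eef_pos: [0.506, -0.272, 0.1183]
tool_rot: [0.974, 0.228, 0.002, 0.003]
ft_force: [-0.7, -0.5, 0.4]
grip_width: 0.0002
```

Emit:
move_arm([
  [[-0.5, 0.2, -0.8, 0, 0, 0, 0], [0, 0, -0.2, 0, 0, 0, 0], [0, 0, -0.1, 0, 0, 0, 0], [0, 0, 0, 0, 0, 0, 0], [0, 0, 0, 0, 0, 0, 0]],
])

```text
clock: 1.8
eef_pos: [0.5028, -0.272, 0.1117]
tool_rot: [0.974, 0.228, 0.004, 0.005]
ft_force: [0.2, 0.1, 0.6]
grip_width: 0.0002
```

Emit:
move_arm([
  [[0, 0, -0.3, 0, 0, 0, 0], [0, 0, -0.2, 0, 0, 0, 0], [0, 0, -0.1, 0, 0, 0, 0], [0, 0, 0, 0, 0, 0, 0], [0, 0, 0, 0, 0, 0, 0]],
])

```text
clock: 2.3
eef_pos: [0.5038, -0.273, 0.107]
tool_rot: [0.974, 0.227, 0.005, 0.006]
ft_force: [0.2, 0.1, 0.4]
grip_width: 0.0002
```

```bash
python3 -c "
from h import *
o=bot.get_obs();print(o['eef_pos'],o['ft_force'],o['ft_torque'])"
```

```text
[ 0.50375421 -0.27295961  0.10702764] [0.2299419  0.05876517 0.36833132] [ 0.01492663 -0.03812634  0.01584121]
```

Emit:
move_arm([
  [[0, 0, -0.1, 0, 0, 0, 0], [0, 0, -0.1, 0, 0, 0, 0], [0, 0, 0, 0, 0, 0, 0], [0, 0, 0, 0, 0, 0, 0], [0, 0, 0, 0, 0, 0, 0]],
])

```text
clock: 2.8
eef_pos: [0.5038, -0.273, 0.1055]
tool_rot: [0.974, 0.227, 0.006, 0.006]
ft_force: [-0.6, 0.2, 1.3]
grip_width: 0.0001
```

Emit:
move_arm([
  [[0, 0, -0.1, 0, 0, 0, 0], [0, 0, 0, 0, 0, 0, 0], [0, 0, 0, 0, 0, 0, 0], [0, 0, 0, 0, 0, 0, 0], [0, 0, 0, 0, 0, 0, 0]],
])

```text
clock: 3.3
eef_pos: [0.5039, -0.273, 0.1052]
tool_rot: [0.974, 0.227, 0.006, 0.006]
ft_force: [-0.3, -0.6, 2.7]
grip_width: 0.0
```

Emit:
move_arm([
  [[0, 0, -0.1, 0, 0, 0, 0], [0, 0, 0, 0, 0, 0, 0], [0, 0, 0, 0, 0, 0, 0], [0, 0, 0, 0, 0, 0, 0], [0, 0, 0, 0, 0, 0, 0]],
])

```text
clock: 3.8
eef_pos: [0.5038, -0.273, 0.1047]
tool_rot: [0.974, 0.227, 0.006, 0.006]
ft_force: [-1.1, 0.3, 2.9]
grip_width: 0.0003
```

Emit:
move_arm([
  [[0, 0, -0.2, 0, 0, 0, 0], [0, 0, 0, 0, 0, 0, 0], [0, 0, 0, 0, 0, 0, 0], [0, 0, 0, 0, 0, 0, 0], [0, 0, 0, 0, 0, 0, 0]],
])

```text
clock: 4.3
eef_pos: [0.5039, -0.273, 0.1044]
tool_rot: [0.974, 0.227, 0.006, 0.007]
ft_force: [-1.5, -0.1, 4.6]
grip_width: -0.0003
```

```bash
python3 -c "
from h import *
W=[];F=[]
im,d,W=cloud('top','pics/topA.png')
o=bot.get_obs();print(o['eef_pos'],o['ft_force'],o['ft_torque'])"
```

```text
[ 0.50388284 -0.27298741  0.10437827] [-1.0601289   1.27316981  4.95105959] [0.14805889 0.34864155 0.00451823]
```

Tin A gives about 3 N/mm, so it's firm. Next is tin B.

Emit:
move_arm([
  [[0, 0, 3.0, 0, 0, 0, 0], [1.0, 3.0, 1.0, 0, 0, 0, 0], [1.5, 4.5, 0, 0, 0, 0, 0], [1.5, 4.5, 0, 0, 0, 0, 0], [1.0, 3.0, 0, 0, 0, 0, 0]],
])

```text
clock: 4.85
eef_pos: [0.5543, -0.1234, 0.1422]
tool_rot: [0.975, 0.222, 0.006, 0.006]
ft_force: [0.6, -0.5, 0.7]
grip_width: 0.0
```

Emit:
move_arm([
  [[0, 0, -2.4, 0, 0, 0, 0], [0, 0, -0.4, 0, 0, 0, 0], [0, 0, -0.1, 0, 0, 0, 0], [0, 0, 0, 0, 0, 0, 0], [0, 0, 0, 0, 0, 0, 0]],
])

```text
clock: 5.35
eef_pos: [0.5564, -0.1194, 0.1116]
tool_rot: [0.974, 0.225, 0.007, 0.006]
ft_force: [0.2, -0.3, 0.4]
grip_width: 0.0003
```

Emit:
move_arm([
  [[0, 0, -0.1, 0, 0, 0, 0], [0, 0, -0.1, 0, 0, 0, 0], [0, 0, -0.1, 0, 0, 0, 0], [0, 0, 0, 0, 0, 0, 0], [0, 0, 0, 0, 0, 0, 0]],
])

```text
clock: 5.85
eef_pos: [0.5571, -0.1219, 0.1104]
tool_rot: [0.975, 0.223, 0.008, 0.007]
ft_force: [-0.1, 0.3, -0.6]
grip_width: 0.0001
```

Emit:
move_arm([
  [[0, 0, -0.1, 0, 0, 0, 0], [0, 0, -0.1, 0, 0, 0, 0], [0, 0, 0, 0, 0, 0, 0], [0, 0, 0, 0, 0, 0, 0], [0, 0, 0, 0, 0, 0, 0]],
])

```text
clock: 6.35
eef_pos: [0.5571, -0.1217, 0.1082]
tool_rot: [0.975, 0.223, 0.008, 0.007]
ft_force: [0.1, -0.3, 0.1]
grip_width: -0.0001
```

Emit:
move_arm([
  [[0, 0, -0.1, 0, 0, 0, 0], [0, 0, -0.1, 0, 0, 0, 0], [0, 0, 0, 0, 0, 0, 0], [0, 0, 0, 0, 0, 0, 0], [0, 0, 0, 0, 0, 0, 0]],
])

```text
clock: 6.85
eef_pos: [0.5573, -0.1217, 0.1069]
tool_rot: [0.975, 0.223, 0.009, 0.007]
ft_force: [-0.3, 0.3, 1.8]
grip_width: 0.0003
```

Emit:
move_arm([
  [[0, 0, -0.1, 0, 0, 0, 0], [0, 0, -0.1, 0, 0, 0, 0], [0, 0, 0, 0, 0, 0, 0], [0, 0, 0, 0, 0, 0, 0], [0, 0, 0, 0, 0, 0, 0]],
])

```text
clock: 7.35
eef_pos: [0.5575, -0.1218, 0.1057]
tool_rot: [0.975, 0.223, 0.009, 0.007]
ft_force: [-0.5, -0.2, 2.0]
grip_width: 0.0001
```

Emit:
move_arm([
  [[0, 0, -0.1, 0, 0, 0, 0], [0, 0, -0.1, 0, 0, 0, 0], [0, 0, 0, 0, 0, 0, 0], [0, 0, 0, 0, 0, 0, 0], [0, 0, 0, 0, 0, 0, 0]],
])

```text
clock: 7.85
eef_pos: [0.5575, -0.1218, 0.1054]
tool_rot: [0.975, 0.223, 0.01, 0.008]
ft_force: [-1.0, -0.2, 2.4]
grip_width: -0.0
```

```bash
cat > tilt.py <<'E'
from h import *
import sys
cs={'A':(.520,-.293,.1065),'B':(.585,-.121,.109),'C':(.515,.102,.1105),'D':(.472,.303,.1035)}
b0={n:np.load(n+'.npy') for n in('top','scene')}
for n in('top','scene'):
    im,d,W=cloud(n,f'pics/{n}_{sys.argv[2]}.png')
    for k in sys.argv[1]:
        c=np.array(cs[k])
        for nm,X in(('before',b0[n]),('now',W)):
            P=X.reshape(-1,3);q=P[(np.hypot(P[:,0]-c[0],P[:,1]-c[1])<.038)&(abs(P[:,2]-c[2])<.009)]
            for _ in range(3):
                A=np.c_[q[:,:2]-c[:2],np.ones(len(q))];s=np.linalg.lstsq(A,q[:,2],rcond=None)[0]
                r=q[:,2]-A@s; q=q[abs(r)<max(.0015,2*r.std())]
            print(n,k,nm,np.round(s,4),len(q))
o=bot.get_obs();print(o['clock'],o['eef_pos'],o['ft_force'])
E
python3 tilt.py B b1
```

```text
top B before [ 0.0004 -0.0074  0.1086] 629
top B now [ 0.0947 -0.0701  0.1105] 87
scene B before [-0.0177 -0.006   0.1098] 232
scene B now [0.1152 0.0003 0.1097] 193
7.95 [ 0.55752586 -0.12175597  0.10537202] [-1.52617679 -0.31945042  3.00072581]
```

Tin B's lid rocks: the cameras show about 0.12 rad of tilt. I'll lift off it and press its middle.

Emit:
move_arm([
  [[0, 0, 1.5, 0, 0, 0, 0], [0, 0, 1.0, 0, 0, 0, 0], [2.7, 0.2, 0, 0, 0, 0, 0], [0, 0, 0, 0, 0, 0, 0], [0, 0, 0, 0, 0, 0, 0]],
])

```text
clock: 8.45
eef_pos: [0.5842, -0.1197, 0.1285]
tool_rot: [0.975, 0.223, 0.008, 0.007]
ft_force: [0.1, 0.4, 0.1]
grip_width: 0.0003
```

```bash
python3 tilt.py B b2
```

```text
top B before [ 0.0004 -0.0074  0.1086] 629
top B now [0.0173 0.0123 0.1073] 18
scene B before [-0.0177 -0.006   0.1098] 232
scene B now [-0.011  -0.0084  0.1098] 210
8.55 [ 0.58395154 -0.1196999   0.12848614] [-0.02058544  0.44918308 -0.46430679]
```

Emit:
move_arm([
  [[0, 0, -1.6, 0, 0, 0, 0], [0, 0, -0.2, 0, 0, 0, 0], [0, 0, -0.1, 0, 0, 0, 0], [0, 0, -0.1, 0, 0, 0, 0], [0, 0, 0, 0, 0, 0, 0]],
])

```text
clock: 9.05
eef_pos: [0.5822, -0.1199, 0.1087]
tool_rot: [0.975, 0.223, 0.008, 0.007]
ft_force: [-0.3, -0.1, -0.0]
grip_width: -0.0003
```

Emit:
move_arm([
  [[0, 0, -0.2, 0, 0, 0, 0], [0, 0, -0.2, 0, 0, 0, 0], [0, 0, -0.2, 0, 0, 0, 0], [0, 0, -0.2, 0, 0, 0, 0], [0, 0, -0.2, 0, 0, 0, 0]],
])

```text
clock: 9.55
eef_pos: [0.5828, -0.1201, 0.108]
tool_rot: [0.975, 0.223, 0.011, 0.008]
ft_force: [-3.3, 0.5, 9.0]
grip_width: -0.0001
```

Emit:
move_arm([
  [[0, 0, -0.4, 0, 0, 0, 0], [0, 0, -0.4, 0, 0, 0, 0], [0, 0, -0.4, 0, 0, 0, 0], [0, 0, -0.4, 0, 0, 0, 0], [0, 0, -0.4, 0, 0, 0, 0]],
])

```text
clock: 10.05
eef_pos: [0.5841, -0.1202, 0.105]
tool_rot: [0.975, 0.223, 0.017, 0.011]
ft_force: [-7.6, 2.0, 16.5]
grip_width: 0.0003
```

Emit:
move_arm([
  [[0, 0, -0.4, 0, 0, 0, 0], [0, 0, -0.4, 0, 0, 0, 0], [0, 0, -0.4, 0, 0, 0, 0], [0, 0, -0.4, 0, 0, 0, 0], [0, 0, -0.4, 0, 0, 0, 0]],
])

```text
clock: 10.55
eef_pos: [0.584, -0.1202, 0.1045]
tool_rot: [0.974, 0.223, 0.023, 0.014]
ft_force: [-8.3, 2.2, 18.0]
grip_width: 0.0
```

Emit:
move_arm([
  [[0, 0, -0.6, 0, 0, 0, 0], [0, 0, -0.6, 0, 0, 0, 0], [0, 0, -0.6, 0, 0, 0, 0], [0, 0, -0.6, 0, 0, 0, 0], [0, 0, 0, 0, 0, 0, 0]],
])

```text
clock: 11.05
eef_pos: [0.5846, -0.1203, 0.1062]
tool_rot: [0.974, 0.223, 0.031, 0.018]
ft_force: [-1.2, 0.5, 0.3]
grip_width: 0.0001
```

Emit:
move_arm([
  [[0, 0, 3.0, 0, 0, 0, 0], [-3.0, 0, 4.0, 0, 0, 0, 0], [-4.5, 0, 2.0, 0, 0, 0, 0], [-4.5, 0, 0, 0, 0, 0, 0], [0, 0, 0, 0, 0, 0, 0]],
])

```text
clock: 11.55
eef_pos: [0.4604, -0.1197, 0.1992]
tool_rot: [0.974, 0.223, 0.032, 0.018]
ft_force: [0.8, 0.7, -0.8]
grip_width: -0.0
```

```bash
python3 tilt.py ABCD b3; python3 -c "
from h import *
from scipy.spatial.transform import Rotation as R
r=R.from_quat(bot.get_obs()['tool_rot']);print(r.as_matrix())
z=r.as_matrix()[:,2]; print(np.degrees(np.cross(z,[0,0,-1])))"
```

```text
top A before [ 0.0038 -0.0023  0.1063] 628
top A now [0. 0. 0.] 0
top B before [ 0.0004 -0.0074  0.1086] 629
top B now [ 0.0002 -0.0044  0.1037] 585
top C before [ 0.0064 -0.0049  0.1104] 644
top C now [0.0021 0.0015 0.1105] 652
top D before [ 0.0016 -0.003   0.1034] 652
top D now [0.0071 0.0023 0.1033] 665
scene A before [-0.003   0.0276  0.1079] 173
scene A now [-0.0065 -0.0057  0.1077] 174
scene B before [-0.0177 -0.006   0.1098] 232
scene B now [ 0.0056 -0.0054  0.1049] 220
scene C before [-0.0077 -0.0116  0.1111] 278
scene C now [-0.0079  0.0007  0.1113] 266
scene D before [-0.0065 -0.0182  0.1044] 340
scene D now [-0.0021 -0.0153  0.1045] 339
11.65 [ 0.46688545 -0.12068331  0.20096707] [0.11758407 0.33393792 0.16610436]
[[ 0.89746297  0.43415532  0.07790619]
 [ 0.43698504 -0.89917291 -0.02306862]
 [ 0.06003577  0.05474707 -0.99669377]]
[1.32173445 4.46369605 0.        ]
  ret = _var(a, axis=axis, dtype=dtype, out=out, ddof=ddof,
  arrmean = um.true_divide(arrmean, div, out=arrmean,
  ret = ret.dtype.type(ret / rcount)
```

Lid B sank 4.9 mm and the others haven't changed. I'll straighten the tool and press B once more in the middle, to be sure it's fully home.

Emit:
move_arm([
  [[4.0, 0, -2.0, 0.6, 2.2, 0, 0], [4.0, 0, -3.0, 0.6, 2.2, 0, 0], [3.8, 0, -2.0, 0, 0, 0, 0], [0, 0, 0, 0, 0, 0, 0], [0, 0, 0, 0, 0, 0, 0]],
])

```text
clock: 12.15
eef_pos: [0.595, -0.1209, 0.1267]
tool_rot: [0.975, 0.224, 0.002, 0.002]
ft_force: [0.4, 0.3, -0.8]
grip_width: -0.0001
```

```bash
python3 -c "
from h import *
from scipy.spatial.transform import Rotation as R
o=bot.get_obs();r=R.from_quat(o['tool_rot'])
z=r.as_matrix()[:,2]; print(np.degrees(np.cross(z,[0,0,-1])),o['eef_pos'])"
```

```text
[0.17916662 0.30306542 0.        ] [ 0.5949768  -0.12090686  0.12671124]
```

Emit:
move_arm([
  [[-1.05, 0, 0, 0.2, 0.3, 0, 0], [0, 0, -1.5, 0, 0, 0, 0], [0, 0, -0.3, 0, 0, 0, 0], [0, 0, -0.2, 0, 0, 0, 0], [0, 0, 0, 0, 0, 0, 0]],
])

```text
clock: 12.65
eef_pos: [0.582, -0.1213, 0.1108]
tool_rot: [0.975, 0.224, 0.002, 0.001]
ft_force: [0.7, 0.1, 0.2]
grip_width: -0.0007
```

Emit:
move_arm([
  [[0.25, 0, -0.4, 0, 0, 0, 0], [0, 0, -0.3, 0, 0, 0, 0], [0, 0, -0.3, 0, 0, 0, 0], [0, 0, -0.3, 0, 0.2, 0, 0], [0, 0, -0.3, 0, 0.2, 0, 0]],
])

```text
clock: 13.15
eef_pos: [0.5862, -0.1219, 0.1029]
tool_rot: [0.975, 0.224, 0.002, 0.002]
ft_force: [-8.6, 1.3, 21.0]
grip_width: -0.0001
```

Emit:
move_arm([
  [[0, 0, -0.4, 0, 0.3, 0, 0], [0, 0, -0.4, 0, 0.3, 0, 0], [0, 0, -0.4, 0, 0.3, 0, 0], [0, 0, -0.4, 0, 0.3, 0, 0], [0, 0, -0.4, 0, 0.3, 0, 0]],
])

```text
clock: 13.65
eef_pos: [0.5871, -0.122, 0.1031]
tool_rot: [0.975, 0.224, -0.005, 0.002]
ft_force: [-8.1, 1.8, 19.6]
grip_width: 0.0001
```

Emit:
move_arm([
  [[-0.1, 0, -0.6, 0, 0, 0, 0], [-0.1, 0, -0.6, 0, 0, 0, 0], [0, 0, -0.6, 0, 0, 0, 0], [0, 0, -0.6, 0, 0, 0, 0], [0, 0, -0.6, 0, 0, 0, 0]],
])

```text
clock: 14.15
eef_pos: [0.5881, -0.1221, 0.1032]
tool_rot: [0.975, 0.224, 0.006, 0.006]
ft_force: [-11.9, 2.7, 29.0]
grip_width: 0.0001
```

Emit:
move_arm([
  [[0, 0, 3.0, 0, 0, 0, 0], [-3.0, 0, 4.0, 0, 0, 0, 0], [-4.5, 0, 3.0, 0, 0, 0, 0], [-4.5, 0, 2.0, 0, 0, 0, 0], [-4.5, 0, 0, 0, 0, 0, 0]],
])

```text
clock: 14.65
eef_pos: [0.4259, -0.1219, 0.2258]
tool_rot: [0.974, 0.226, 0.009, 0.008]
ft_force: [-0.2, -0.6, 0.3]
grip_width: 0.0001
```

```bash
python3 tilt.py ABCD b4 2>/dev/null
```

```text
top A before [ 0.0038 -0.0023  0.1063] 628
top A now [-32.6453   8.4156   1.357 ] 3
top B before [ 0.0004 -0.0074  0.1086] 629
top B now [0.0009 0.0036 0.1038] 627
top C before [ 0.0064 -0.0049  0.1104] 644
top C now [0.0045 0.0037 0.1105] 656
top D before [ 0.0016 -0.003   0.1034] 652
top D now [ 0.009  -0.0057  0.1034] 666
scene A before [-0.003   0.0276  0.1079] 173
scene A now [0.0171 0.0092 0.1073] 171
scene B before [-0.0177 -0.006   0.1098] 232
scene B now [ 0.0024 -0.001   0.1048] 210
scene C before [-0.0077 -0.0116  0.1111] 278
scene C now [ 0.0011 -0.0056  0.1116] 279
scene D before [-0.0065 -0.0182  0.1044] 340
scene D now [-0.0032 -0.0073  0.1042] 341
14.75 [ 0.41904174 -0.1206232   0.22272953] [ 0.62711665 -0.5617419  -0.44294192]
```

Emit:
move_arm([
  [[-3.0, 0, 0, 0, 0, 0, 0], [0, 0, 0, 0, 0, 0, 0], [0, 0, 0, 0, 0, 0, 0], [0, 0, 0, 0, 0, 0, 0], [0, 0, 0, 0, 0, 0, 0]],
])

```text
clock: 15.25
eef_pos: [0.3898, -0.1208, 0.2226]
tool_rot: [0.974, 0.224, 0.005, 0.006]
ft_force: [-0.3, -0.3, -0.5]
grip_width: 0.0002
```

View pics/scene_b4.png

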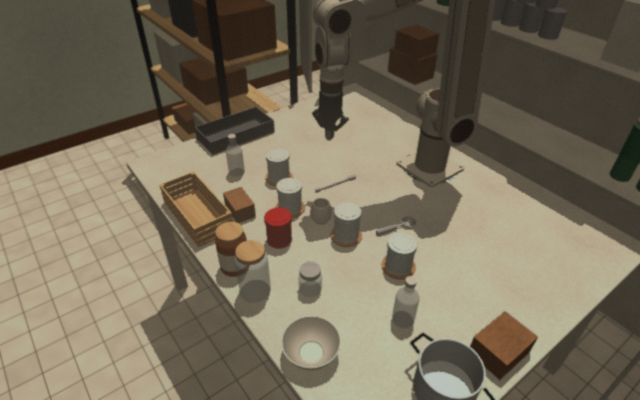

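The scene view shows all four tins upright on their mats (tin B at about (289,193)). The other objects look unmoved and the arm is clear.

```bash
python3 -c "
from h import *
bot.job_done();print(bot.get_obs()['clock'])"
```

```text
the job is handed in; nothing more can be done
the job is handed in; nothing more can be done
```

The loose lid is now fully home, and I handed the job in after about 15 s of the 58 s allowed. It was on the tin at about (0.585, -0.121).

- **Finding it:** I pressed two lids near the rim. The first, on the tin at (0.520, -0.293), gave evenly at about 3 N/mm up to 5 N, so it's firm. The second rocked about 0.12 rad under roughly 2.5 N and sprang back level. I didn't touch the other two lids or the red look-alike.
- **Pressing it home:** I pressed the middle twice. The first press read up to 18 N, but the tool had tilted about 4.5 degrees. I straightened it and pressed again to 29 N, and the lid sank no further.
- **Last checks:** Both cameras show the lid level and 4.8 to 5.0 mm lower than before. The two untouched lids still read within 0.5 mm of their first heights. All the tins stand on their mats, everything else looks unmoved, and the hand is well clear with no contact force.
- **Checks not made:** I didn't press the rim again to see whether the lid still rocks. The arm also hid the first tin from the top camera at the end, so only the scene camera checked it. Its reading was within 0.6 mm of before.

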